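# Pop the canister lid and trap it

## Robot

A 6-joint arm with a two-finger parallel gripper is mounted at the origin on the work surface. World frame = base frame: x ahead of the robot, y to its left, z up, the work surface at z = 0. Lengths are in m, angles in rad, forces in N, time in s.
With the tool pointing down it reaches from about 0.225 to 0.875 m from the base axis. Payload 3.4 kg.
Tool frame: the origin (TCP) lies at the very end of the fingers, on their centre line; the grasp point (between the pads) lies 19 mm behind it (grip_depth is the distance from the TCP to the grasp point, in m); x points along the fingers, z is the direction in which the jaws open and shut, and the axes are right-handed (so a half turn about x gives the same grasp; the last joint's range is limited). The gripper opens to 85 mm and grips with 20 to 120 N. Pads are 22 mm wide; open, the fingers measure 114 mm over their backs; the gripper's body (76 mm by 85 mm) begins 54 mm behind the grasp point. The pads swing forward as they close: fully open they stand 13 mm farther back than shut.
Start: joints at [-1.438, 0.276, 1.505, -0, 1.361, -0.121], TCP at [0.144, -0.557, 0.231] pointing down, gripper open.
Joint ranges: [-2.89, 2.89], [-0.75, 2.08], [0.22, 2.7], [-1.18, 4.32], [0.11, 2.71], [-2.7, 2.7]. Speed limits (rad/s): [2.57, 2.57, 3.14, 3.14, 3.14, 3.14].

## Interface

Orientations are given as a unit quaternion [w, x, y, z].
In Python, from rig import get_state, get_image, sign_off, grip_depth gives the robot as it stands. The module is installed in compiled form; this text tells all that it offers.
- The arm moves only by the tool arm_command, never from a script. Its argument "series" is a list of rows, each an object with "dp": the shift along the tool's x, y, z scaled (see below), a list of three; "angular": the turn, a rotation vector about the tool's x, y, z scaled (see below), a list of three; "gripper": the finger opening in mm, from 0 to 85.4. A call has exactly 8 rows; each row shifts and turns the pose as measured when the row begins, along the tool's axes as they then stand; what a row does not reach is not made up. The controller multiplies each number of a shift by 0.12 m and each number of a turn by 90 degrees. A row lasts 1/8 s, in which the tool goes at most 62.5 mm and 10.7 degrees, less where a joint would pass 70% of its speed; a pose out of reach is approached as far as the arm can. A call with a number of a shift or a turn outside -1 to 1 is refused whole. A call with a gripper value outside its range is refused whole. The fingers move at their own pace and stop on an object; "grip_force" is the grip in N (left out, the last holds). Time passes only in rows, so rows that do not move let the fingers close, or fill a call up. It gives the time, the measured TCP pose, the force and the opening at its end, in the units of the state.
- get_state(): the state, without advancing time (a new reading comes with each control period).
- get_image(name): name is "scene" or "top" or "wrist"; returns a dict with "image" (480x640x3 uint8, blue, green, red), "depth" (480x640 float32, m along the optical axis (not along the pixel's ray), 0 where there is no reading), "mtx" (3x3 intrinsics, pixels), "view" (4x4, takes a point from world to camera coordinates); the wrist camera has in their place "mount" (4x4, takes a point from camera to tool coordinates, whose origin is the TCP and whose axes are the tool frame's). Camera axes: x right, y up, looking along -z (the intrinsics and any distortion apply to the point x, -y, -z); pixel columns grow to the right and rows downward; lengths in m; the calibration is good to about 2 mm. A picture is of the moment at which its call begins: read the wrist's pose just before it.
- sign_off(): hands the job in, once; it reports no verdict.
The state is a dict: "clock": time; "qpos": joint angles; "qd": joint speeds; "effort": joint torques, N m; "position": TCP position; "ee_rot": TCP orientation; "contact_force": force on the tool from outside, world axes, zero at the start; "moment": the same for the moment, N m; "width": finger opening in m.
Only numpy, scipy, OpenCV 4.12 (cv2) and the standard library are available. Lean on these libraries where they do the work, as an engineer would, in place of code of your own. Each camera call takes 0.05 s, during which the arm holds its last target. There are 200 camera calls.

## Task

Press the canister's red button fully down with one finger of the gripper; its spring pushes the blue lid forward along the canister top. Trap the lid with the other finger after it has popped forward but before it slides away, without lifting it, and finish while holding both: the button still down and the lid at rest against that finger, flat on the canister. Leave the mate cup, saucers and brush alone.

Things in the scene. Friction and masses are not known exactly. Their poses are not given: they have to be found in the camera images.
- canister: Fixed aluminium canister, a box 160 (x) by 130 (y) by 100 mm tall, flat top. Origin: centre of its underside; z up. Its front, towards which the lid slides, is its own -x, front edge at x -80 mm. On its top, in its frame: red button at x -60, y +35 mm; blue lid in a lane centred on y -25 mm; behind the lid a fixed black housing, x +15 to +79, y -53 to +3 mm, 20 mm tall.
- lane_stop (a point): Point on the canister top in the lid's lane, level with the button (canister frame x -60, y -25, z 100 mm), 60 mm sideways from the button's centre: a finger standing here is in the lid's way. The top is bare and flat around it. Two guide strips, 4 mm tall and wide, flank the lid at canister y -53.5 and +3.5 mm, only from x -40 to +14 mm.
- button_top (a point): Centre of the top of the red push button, a disc of 26 mm diameter standing 13 mm above the canister top when free. It is pressed straight down, with about 5 N.
- button (a joint): Button travel in m: 0 free, 0.008 fully down (its top is then 5 mm above the canister top; the lid's top is at 14 mm). Down means 0.005 or more. It springs back when let go. It carries a steel catch, 4 mm thick, 5 mm proud of the canister top just in front of the lid (canister x -38.5 to -34.5 mm), sunk once the button is down; if let go with the lid out, it lifts the lid.
- lid_center (a point): Centre of the blue lid plate, a loose block 40 (x) by 50 (y) by 14 mm, 60 g, with a steel knob 18 mm wide, 14 mm tall on it. Starts at x -14.5, y -25, z 107 mm in the canister frame, front face at x -34.5. Once the catch is down a damped spring pushes it forward at 8 to 14 mm/s with 1 to 2 N. It has popped at 6 mm forward and slid away at 45 mm.
- mate_cup: Bystander: brown mate cup, 91 mm tall with a glass lip, 84 mm wide; origin at the centre of its underside.
- saucers: Bystander: stack of four white saucers, 120 mm wide, 40 mm tall; origin at the centre of its underside.
- brush: Bystander: bamboo bombilla brush lying flat along its own x, 210 mm long, 14 mm wide and tall; origin on its underside near the middle.

How it is judged:
By the outcome, as a careful person would: the job done as asked, in the order asked, and still so for the second after the job is handed in, while the arm keeps its last pose, push and grip.
It also fails if it takes over 35 s, if anything falls off the work surface, if the arm or the gripper's body presses on something with over 40 N, if the wrist force passes 120 N, or if a joint passes its speed limit or range.

## Working session

There is one attempt and no reset: what is moved stays moved. The work goes in short steps, Python scripts to look and compute and a tool call to move; the robot and the scene stay as the last step left them, time stands still between calls to the robot, and variables do not carry over. Pictures are saved under pics/ and viewed, about 8 in all and at most 12, crops included, and the job is handed in when it is done.

Besides the shell and the picture viewer there is one more tool, called after ">>>" as name(argument=value, ...) on one line, values as JSON. arm_command: Moves the arm, as the interface text tells. Its arguments: {"type":"object","properties":{"series":{"type":"array","items":{"type":"object","properties":{"dp":{"type":"array","items":{"type":"number"}},"angular":{"type":"array","items":{"type":"number"}},"gripper":{"type":"number"}}}},"grip_force":{"type":"number"}},"required":["series"]}

```bash
mkdir -p pics; python3 - <<'E'
from rig import *
import cv2,numpy as np
s=get_state();print(s['clock'],s['position'],s['ee_rot'],s['width'],s['contact_force'])
for n in('top','scene'):
    d=get_image(n);cv2.imwrite(f'pics/{n}0.png',d['image']);np.savez(f'{n}0.npz',**d);print(n,d['mtx'],d['view'],d.keys())
E
```

```text
0.0 [ 0.14428952 -0.55605649  0.23042007] [ 0.55878622  0.43316116  0.55972377 -0.43224839] 0.0854114068634423 [-0.46445813  0.44546458 -0.19667002]
top [[489.6298707    0.         318.3721663 ]
 [  0.         489.6298707  240.96614422]
 [  0.           0.           1.        ]] [[-0.0170997  -0.99970966  0.01697635  0.0839142 ]
 [ 0.99362697 -0.01509881  0.11170264 -0.63736014]
 [-0.11141389  0.01877824  0.99359666 -0.85764294]
 [ 0.          0.          0.          1.        ]] dict_keys(['image', 'depth', 'mtx', 'view'])
scene [[549.4551141    0.         318.16285518]
 [  0.         549.4551141  238.64840872]
 [  0.           0.           1.        ]] [[ 0.72954801  0.68390027 -0.00633379 -0.49230581]
 [-0.54020601  0.58189292  0.60792936  0.25398653]
 [ 0.41944864 -0.4400921   0.79396586 -1.26542014]
 [ 0.          0.          0.          1.        ]] dict_keys(['image', 'depth', 'mtx', 'view'])
```

View pics/top0.png

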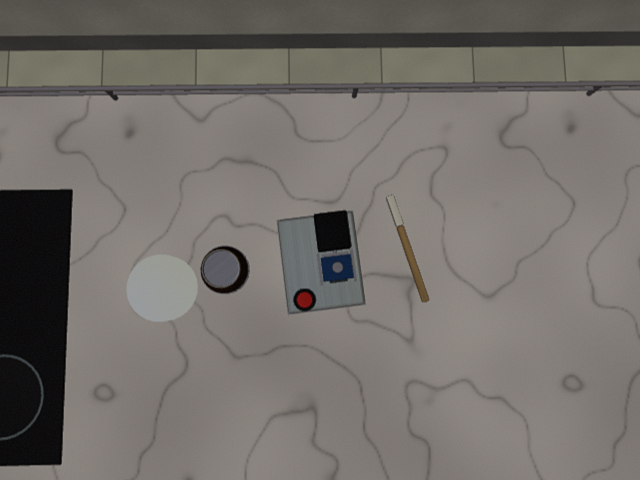

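The top view shows the canister at about (321,262), its button at (305,299) and the lid knob at (337,267). The front faces down in the image, which is world -x. The cup is at (225,270), the saucers at (162,288) and the brush to the right.

```bash
cat > h.py <<'E'
import numpy as np,cv2
from scipy.spatial.transform import Rotation as R
def cloud(d,M=None):
    K=d['mtx'];v,u=np.mgrid[:480,:640];z=d['depth']
    p=np.stack([(u-K[0,2])/K[0,0]*z,-(v-K[1,2])/K[1,1]*z,-z,np.ones_like(z)],-1)
    if M is None:M=np.linalg.inv(d['view'])
    return (p@M.T)[...,:3]
def masks(im):
    h=cv2.cvtColor(im,cv2.COLOR_BGR2HSV);H,S,V=cv2.split(h)
    return ((H<8)|(H>172))&(S>150)&(V>60),(H>100)&(H<125)&(S>140)&(V>40)
def rot(s): w=s['ee_rot'];return R.from_quat([*w[1:],w[0]]).as_matrix()
E
python3 - <<'E'
from h import *
from rig import get_state
for n in('top','scene'):
    d=dict(np.load(f'{n}0.npz'));P=cloud(d);r,b=masks(d['image'])
    ok=d['depth']>0
    for nm,m in(('red',r),('blue',b)):
        m=m&ok&(P[...,2]>.08)&(P[...,2]<.16);print(n,nm,m.sum(),np.median(P[m],0),P[m].mean(0))
    m=ok&(P[...,2]>.09)&(P[...,2]<.14)&(np.abs(P[...,0]-.62)<.3)&(np.abs(P[...,1]-.08)<.09)
    q=P[m];print('z',np.percentile(q[:,2],[5,25,50,75]))
    m=m&(np.abs(P[...,2]-np.percentile(q[:,2],30))<.05)
    c=cv2.minAreaRect((P[m][:,:2]*1000).astype(np.float32));print(c)
print(rot(get_state()))
E
```

```text
top red 192 [0.53433188 0.10032021 0.11303825] [0.53378454 0.10030298 0.11254604]
top blue 575 [0.5845332  0.04624332 0.11415986] [0.5848823  0.04568364 0.11405507]
z [0.09739925 0.09948654 0.10107471 0.11392289]
((598.1460571289062, 71.60031127929688), (160.4092559814453, 131.8004608154297), 6.6661458015441895)
scene red 142 [0.53662859 0.09936683 0.11305958] [0.53604706 0.09960791 0.1118088 ]
scene blue 318 [0.59022891 0.03742695 0.11433558] [0.58851699 0.04091983 0.11429158]
z [0.09603878 0.0999562  0.10189558 0.11488718]
((598.1071166992188, 73.85112762451172), (161.9337158203125, 132.3714599609375), 6.428589820861816)
[[-1.88030625e-04  9.67957991e-01  2.51112110e-01]
 [ 1.58190229e-03  2.51112088e-01 -9.67956723e-01]
 [-9.99998731e-01  2.15229315e-04 -1.57843173e-03]]
```

>>> arm_command(series=[{"dp":[0,0.37,-0.35],"angular":[0.088,0,0],"gripper":48},{"dp":[0,0.3,-0.4],"angular":[0,0,0],"gripper":48},{"dp":[0,0.3,-0.4],"angular":[0,0,0],"gripper":48},{"dp":[0,0.3,-0.4],"angular":[0,0,0],"gripper":48},{"dp":[0,0.3,-0.4],"angular":[0,0,0],"gripper":48},{"dp":[0,0.3,-0.4],"angular":[0,0,0],"gripper":48},{"dp":[0,0.3,-0.4],"angular":[0,0,0],"gripper":48},{"dp":[0,0.3,-0.4],"angular":[0,0,0],"gripper":48}], grip_force=40)

```text
clock: 1.1
position: [0.3956, -0.1342, 0.2283]
ee_rot: [0.524, 0.475, 0.525, -0.473]
contact_force: [0.3, -0.5, -0.1]
width: 0.0481
```

```bash
cat > e.py <<'E'
from h import *
from rig import get_state
s=get_state();T=rot(s);p=s['position'];a=np.radians(6.6)
t=np.array([.5378,.0706,.20]);y=np.array([np.cos(a),np.sin(a),0]);x=np.array([0,0,-1.]);D=np.c_[x,y,np.cross(x,y)]
print(s['clock'],p,s['width'],s['contact_force'],'maxqd',np.abs(s['qd']).max())
print('dp units',T.T@(t-p)/.12,'ang units',R.from_matrix(T.T@D).as_rotvec()/(np.pi/2))
E
python3 e.py
```

```text
1.1 [ 0.39561842 -0.13424694  0.228323  ] 0.04811346647982533 [ 0.3157051  -0.52079681 -0.10240224] maxqd 1.2114446788841264
dp units [ 0.24360705  1.34975672 -1.57874248] ang units [-0.00936448 -0.00224766 -0.00095473]
```

>>> arm_command(series=[{"dp":[0,0.34,-0.39],"angular":[-0.009,-0.002,0],"gripper":48},{"dp":[0,0.34,-0.39],"angular":[0,0,0],"gripper":48},{"dp":[0.05,0.34,-0.39],"angular":[0,0,0],"gripper":48},{"dp":[0.05,0.3,-0.35],"angular":[0,0,0],"gripper":48},{"dp":[0.05,0,0],"angular":[0,0,0],"gripper":48},{"dp":[0.05,0,0],"angular":[0,0,0],"gripper":48},{"dp":[0,0,0],"angular":[0,0,0],"gripper":48},{"dp":[0,0,0],"angular":[0,0,0],"gripper":48}])

```text
clock: 2.1
position: [0.5324, 0.0697, 0.2021]
ee_rot: [0.529, 0.468, 0.529, -0.47]
contact_force: [-0.3, -0.6, -0.1]
width: 0.0477
```

```bash
python3 e.py; python3 - <<'E'
from h import *
from rig import *
s=get_state();d=get_image('wrist');T=np.eye(4);T[:3,:3]=rot(s);T[:3,3]=s['position']
im=d['image'];cv2.imwrite('pics/w1.png',im);P=cloud(d,T@d['mount']);r,b=masks(im)
print(d['mount'])
for m in(r,b):
    m=m&(d['depth']>0);v,u=np.where(m);print(m.sum(),u.mean(),v.mean(),np.median(P[m],0),P[m].mean(0),P[m].min(0),P[m].max(0))
# TCP-frame cloud: fingers
L=cloud(d,d['mount']);m=(d['depth']>0)&(L[...,0]<.02)&(L[...,0]>-.06)&(np.abs(L[...,1])<.03)&(np.abs(L[...,2])<.07)
q=L[m];print(len(q))
for sg in(1,-1):
    k=q[q[:,2]*sg>0]
    if len(k):print('finger',np.percentile(k,[1,99],axis=0))
E
```

```text
2.1 [0.53238805 0.06965788 0.20213386] 0.04774592805321034 [-0.34865699 -0.55783587 -0.0588858 ] maxqd 0.011034631042776
dp units [ 0.01772995  0.04573371 -0.00242723] ang units [0.00300362 0.00099    0.00067279]
[[-8.60660514e-04  3.05722227e-01 -9.52120360e-01 -1.42078447e-01]
 [-1.21547820e-04  9.52120673e-01  3.05722437e-01  7.80597011e-02]
 [ 9.99999622e-01  3.78851384e-04 -7.82292798e-04 -3.15402279e-04]
 [ 0.00000000e+00  0.00000000e+00  0.00000000e+00  1.00000000e+00]]
1065 272.4338028169014 234.47981220657277 [0.53527043 0.10128894 0.11226334] [0.53511295 0.10127465 0.11208108] [0.51800656 0.08892379 0.10021573] [0.54742123 0.11381328 0.11402842]
2967 362.1038085608359 161.34917425008425 [0.59265587 0.05204584 0.11337804] [0.58975231 0.04940152 0.11338723] [0.56496227 0.02072099 0.11116523] [0.60821334 0.07318649 0.11574904]
17837
finger [[-0.0597926  -0.01080363  0.02339975]
 [-0.00696828  0.0134205   0.05580742]]
finger [[-0.05979024 -0.01071957 -0.05653126]
 [-0.00690855  0.01340882 -0.02415278]]
```

View pics/w1.png

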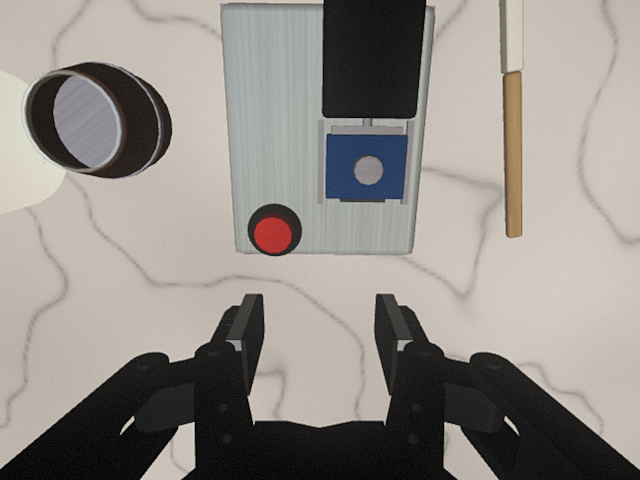

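The wrist view shows the button at (272,234), the lid at (366,167), and the fingers at 48 mm opening. Next I'll check the fingertip profile.

```bash
python3 - <<'E'
from h import *
from rig import *
d=get_image('wrist');L=cloud(d,d['mount'])
for a in(-.03,-.025,-.02,-.015,-.01,-.006,-.003):
    m=(d['depth']>0)&(abs(L[...,0]-a)<.0025)&(np.abs(L[...,1])<.03)&(np.abs(L[...,2])<.07)
    for sg in(1,-1):
        k=L[m&(L[...,2]*sg>0)]
        if len(k)>5:print(a,sg,len(k),np.percentile(k,[2,98],axis=0)[:,1:].round(4).tolist())
E
```

```text
-0.03 1 410 [[-0.0102, 0.0235], [0.0113, 0.0367]]
-0.03 -1 409 [[-0.01, -0.0376], [0.0113, -0.0242]]
-0.025 1 380 [[-0.0102, 0.0234], [0.0112, 0.0368]]
-0.025 -1 363 [[-0.0101, -0.0376], [0.0113, -0.0242]]
-0.02 1 322 [[-0.01, 0.0235], [0.0112, 0.0368]]
-0.02 -1 339 [[-0.0098, -0.0376], [0.0112, -0.0242]]
-0.015 1 306 [[-0.0099, 0.0235], [0.0113, 0.0367]]
-0.015 -1 300 [[-0.0099, -0.0375], [0.0111, -0.0242]]
-0.01 1 247 [[-0.0102, 0.0234], [0.0112, 0.0358]]
-0.01 -1 247 [[-0.0097, -0.0363], [0.0112, -0.0242]]
-0.006 1 140 [[-0.0096, 0.0235], [0.0112, 0.03]]
-0.006 -1 144 [[-0.0101, -0.0337], [0.0111, -0.0242]]
-0.003 1 54 [[-0.0088, 0.0235], [0.0092, 0.0238]]
-0.003 -1 52 [[-0.0098, -0.0246], [0.0094, -0.0242]]
```

>>> arm_command(series=[{"dp":[0.1,0.047,-0.006],"angular":[0.003,0.001,0],"gripper":48},{"dp":[0.1,0,0],"angular":[0,0,0],"gripper":48},{"dp":[0.1,0,0],"angular":[0,0,0],"gripper":48},{"dp":[0.1,0,0],"angular":[0,0,0],"gripper":48},{"dp":[0.1,0,0],"angular":[0,0,0],"gripper":48},{"dp":[0.1,0,0],"angular":[0,0,0],"gripper":48},{"dp":[0.06,0,0],"angular":[0,0,0],"gripper":48},{"dp":[0,0,0],"angular":[0,0,0],"gripper":48}])

```text
clock: 3.2
position: [0.5376, 0.0704, 0.1168]
ee_rot: [0.527, 0.47, 0.528, -0.471]
contact_force: [0.8, 0.0, 0.7]
width: 0.0485
```

```bash
python3 e.py; python3 - <<'E'
from h import *
from rig import *
d=get_image('wrist');im=d['image']
cv2.imwrite('pics/w2.png',im)
E
```

```text
3.2 [0.53762722 0.07043367 0.11680988] 0.048477545425247265 [0.83347377 0.03701868 0.6543223 ] maxqd 0.006189591210131936
dp units [-6.93252435e-01  1.97490974e-05 -1.40731524e-03] ang units [-0.00102728 -0.00017872  0.00143969]
```

View pics/w2.png

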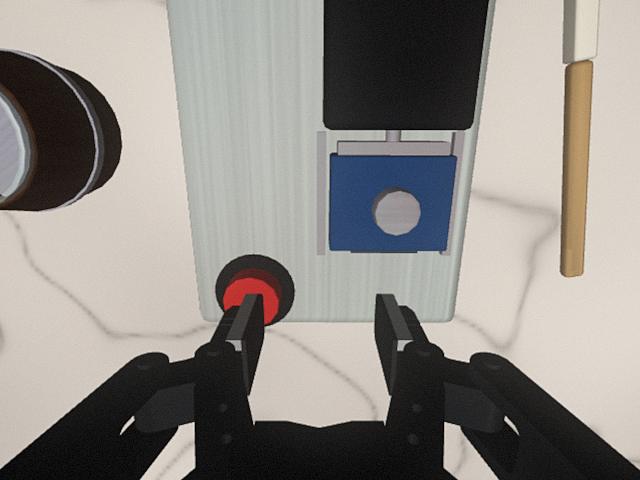

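The left finger is over the button at (250,300). The right finger stands in the lid's lane, in front of the lid's front edge at row 250. I'm pressing now.

>>> arm_command(series=[{"dp":[0.03,0,0],"angular":[0,0,0],"gripper":48},{"dp":[0.02,0,0],"angular":[0,0,0],"gripper":48},{"dp":[0.02,0,0],"angular":[0,0,0],"gripper":48},{"dp":[0.02,0,0],"angular":[0,0,0],"gripper":48},{"dp":[0.02,0,0],"angular":[0,0,0],"gripper":48},{"dp":[0.02,0,0],"angular":[0,0,0],"gripper":48},{"dp":[0.01,0,0],"angular":[0,0,0],"gripper":48},{"dp":[0.01,0,0],"angular":[0,0,0],"gripper":48}])

```text
clock: 4.25
position: [0.539, 0.0706, 0.102]
ee_rot: [0.528, 0.471, 0.527, -0.47]
contact_force: [-3.9, -0.3, 12.3]
width: 0.0482
```

```bash
cat > m.py <<'E'
import sys
from h import *
from rig import *
s=get_state();d=get_image('wrist');T=np.eye(4);T[:3,:3]=rot(s);T[:3,3]=s['position']
im=d['image'];cv2.imwrite(f'pics/{sys.argv[1]}.png',im);P=cloud(d,T@d['mount']);r,b=masks(im)
print(s['clock'],s['position'],s['contact_force'],s['width'])
a=np.radians(6.6);Ry=np.array([[np.cos(a),np.sin(a),0],[-np.sin(a),np.cos(a),0],[0,0,1]])
C=(P-np.array([.5985,.0728,0]))@Ry.T*1000
for n,m in(('red',r),('blue',b)):
    q=C[m&(d['depth']>0)]
    print(n,len(q),'med',np.median(q,0).round(1),'p2',np.percentile(q,2,0).round(1),'p98',np.percentile(q,98,0).round(1))
E
python3 m.py w3
```

```text
4.25 [0.53900822 0.07058053 0.10199886] [-3.86495379 -0.25328373 12.33028876] 0.04819386194494738
red 978 med [-54.6  32.4 104. ] p2 [-69.   23.8 102.5] p98 [-47.9  47.4 111.4]
blue 9237 med [-14.6 -20.3 113.4] p2 [-38.6 -47.5 112.2] p98 [ -0.7  -0.6 114.7]
```

View pics/w3.png

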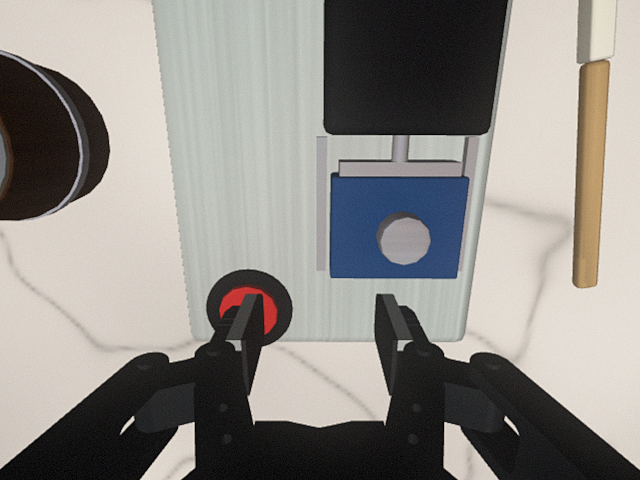

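The button top reads about 104 mm, so it is fully down. The lid has begun sliding forward, with its front at row 278. I'll hold the press while it runs up to the finger.

>>> arm_command(series=[{"dp":[0.01,0,0],"angular":[0,0,0],"gripper":48},{"dp":[0.01,0,0],"angular":[0,0,0],"gripper":48},{"dp":[0.01,0,0],"angular":[0,0,0],"gripper":48},{"dp":[0.01,0,0],"angular":[0,0,0],"gripper":48},{"dp":[0.01,0,0],"angular":[0,0,0],"gripper":48},{"dp":[0.01,0,0],"angular":[0,0,0],"gripper":48},{"dp":[0.01,0,0],"angular":[0,0,0],"gripper":48},{"dp":[0.01,0,0],"angular":[0,0,0],"gripper":48}])

```text
clock: 5.3
position: [0.539, 0.0705, 0.1021]
ee_rot: [0.53, 0.473, 0.526, -0.469]
contact_force: [-3.1, -1.1, 10.1]
width: 0.0479
```

```bash
python3 m.py w4
```

```text
5.3 [0.5389716  0.07054167 0.10210147] [-3.12870212 -1.14875557 10.14683136] 0.04794388946612269
red 992 med [-54.5  32.8 104.2] p2 [-68.9  23.7 102.3] p98 [-48.   47.3 111.5]
blue 8631 med [-24.8 -20.2 113.4] p2 [-47.5 -47.6 112.2] p98 [ -9.7  -0.6 114.7]
```

```bash
python3 e.py
```

```text
5.35 [0.53897691 0.07051857 0.10208134] 0.04815475273338053 [-2.21913978 -0.10967793  9.69741127] maxqd 0.0017673903322692245
dp units [-0.81603848 -0.0036331  -0.00156831] ang units [-0.00076266  0.00017562 -0.00470708]
```

>>> arm_command(series=[{"dp":[0.01,0,0],"angular":[0,0,-0.002],"gripper":48},{"dp":[0.01,0,0],"angular":[0,0,-0.002],"gripper":48},{"dp":[0.01,0,0],"angular":[0,0,-0.002],"gripper":48},{"dp":[0.01,0,0],"angular":[0,0,-0.001],"gripper":48},{"dp":[0.01,0,0],"angular":[0,0,-0.001],"gripper":48},{"dp":[0.01,0,0],"angular":[0,0,-0.001],"gripper":48},{"dp":[0.01,0,0],"angular":[0,0,-0.001],"gripper":48},{"dp":[0.01,0,0],"angular":[0,0,-0.001],"gripper":48}])

```text
clock: 6.35
position: [0.5389, 0.0705, 0.1022]
ee_rot: [0.526, 0.47, 0.528, -0.473]
contact_force: [-3.0, -0.3, 9.4]
width: 0.0481
```

```bash
python3 m.py w5; python3 e.py
```

```text
6.35 [0.53888843 0.07052903 0.10216048] [-2.96363581 -0.25931717  9.39875803] 0.048121144570101936
red 986 med [-54.5  32.8 104.2] p2 [-68.4  23.8 102.2] p98 [-47.9  47.4 112.2]
blue 8616 med [-24.9 -20.1 113.4] p2 [-47.6 -47.5 112.2] p98 [ -9.8  -0.6 114.6]
6.4 [0.53887967 0.07052266 0.10214891] 0.04798860447218464 [-2.60222079  0.11752473 10.01856571] maxqd 0.0020391218047719362
dp units [-0.81536606 -0.01329746 -0.00137563] ang units [-0.00194234  0.00020684  0.00345814]
```

View pics/w5.png

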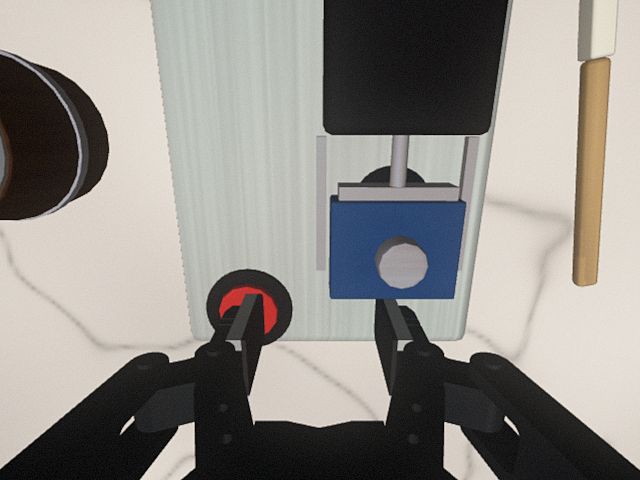

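The lid's front edge is at row 298, against the right finger. It did not move between the last two readings a second apart (front at x -47.5 mm) and lies flat at about 113.4 mm. The button is down at about 104 mm, so I'm handing in.

```bash
python3 -c "
from rig import *
sign_off();s=get_state();print(s['clock'],s['position'],s['contact_force'])"
```

```text
the job is handed in; nothing more can be done
the job is handed in; nothing more can be done
```

The job is handed in with the button held down and the lid trapped against the other finger. I opened the gripper to 48 mm, lined the fingers up across the button and the lid's lane, and pressed straight down.

- **Button:** the last check showed its top about 4 mm above the canister top, so it is fully down. The arm was pushing with about 10 N.
- **Lid:** it slid about 13 mm forward and stopped against the finger. Its front was at x -47.5 mm in both of the last two readings, about a second apart, and its top stayed flat at about 113.4 mm.
- **Other objects:** the cup, saucers and brush were not touched.
- **Time:** about 6.4 s of the 35 s was used.

No check failed. The tool had tilted by about 0.3–0.4° under the push, which made no measurable difference to the button or lid. I could not read the state again after handing in.

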